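Work the seized tee pin out of the glue press

ROBOT

A 7-joint arm with a two-finger parallel gripper is mounted at the origin on the work surface. World frame = base frame: x ahead of the robot, y to its left, z up, the work surface at z = 0. Lengths are in m, angles in rad, forces in N, time in s.
With the tool pointing down it reaches from about 0.425 to 0.875 m from the base axis. Payload 9.9 kg.
Tool frame: the origin (TCP) lies between the finger pads; the fingertips stand 19 mm ahead of it and the grasp point (between the pads) is the TCP; z points along the fingers, y is the direction in which the jaws open and shut (so a half turn about z gives the same grasp; the last joint's range is limited). The gripper opens to 85 mm and grips with 20 to 120 N. Pads are 22 mm wide; open, the fingers measure 114 mm over their backs; the gripper's body (76 mm by 85 mm) begins 54 mm behind the grasp point. The pads swing forward as they close: fully open they stand 13 mm farther back than shut.
Start: joints at [-1.409, 0.576, 0.025, 1.437, -0.015, 1.129, -0.057], TCP at [0.164, 0.655, 0.25] pointing down, gripper open.
Joint ranges: [-2.76, 2.76], [-0.34, 2.15], [-1.52, 1.57], [0.19, 2.46], [-1.09, 4.23], [0.17, 1.99], [-2.82, 2.82]. Speed limits (rad/s): [2.22, 2.22, 3.01, 3.01, 3.14, 3.14, 3.14].

INTERFACE

Orientations are given as a 3x3 rotation matrix whose columns are the frame's x, y, z axes.
In Python, from cell import readout, cams, workorder gives the robot as it stands. The module is installed in compiled form; this text tells all that it offers.
- The arm moves only by the shell command python3 -m crank 'ROWS' [FORCE]. ROWS is text: rows parted by semicolons, each of 7 numbers parted by spaces: the shift along the tool's x, y, z scaled (see below), then the turn, a rotation vector about the tool's x, y, z scaled (see below), then the opening, from 0 (shut) to 1 (fully open). In form: x y z rx ry rz jaw; .... A call has 1 to 5 rows; each row shifts and turns the commanded pose from where the row before left it, along the tool's axes as they then stand; what a row does not reach is not made up. The controller multiplies each number of a shift by 0.02 m and each number of a turn by 6 degrees. A row lasts 1/12 s, in which the tool goes at most 41.7 mm and 7.16 degrees, less where a joint would pass 70% of its speed; a pose out of reach is approached as far as the arm can. A call with a number of a shift or a turn outside -1 to 1 is refused whole. A call with a gripper value outside its range is refused whole. The fingers move at their own pace and stop on an object; FORCE is the grip in N (left out, the last holds). Time passes only in rows, so rows that do not move let the fingers close. It gives the time, the measured TCP pose, the force and the opening at its end, in the units of the state.
- readout.get_obs(): the state, without advancing time (a new reading comes with each control period).
- cams.capture(name): name is "scene" or "top"; returns a dict with "img" (480x640x3 uint8, red, green, blue), "fx", "fy", "cx", "cy" (pixels), "position" and "rotation" of the camera in the world. Camera axes: x right, y down, z forward; pixel columns grow to the right and rows downward; lengths in m; the calibration is good to about 2 mm. A picture is of the moment at which its call begins. There is no depth.
- workorder.sign_off(): hands the job in, once; it reports no verdict.
The state is a dict: "clock": time; "q": joint angles; "dq": joint speeds; "tau": joint torques, N m; "eef_pos": TCP position; "tcp_rot": TCP orientation; "contact_force": force on the tool from outside, world axes, zero at the start; "moment": the same for the moment, N m; "width": finger opening in m.
Only numpy, scipy, OpenCV 4.12 (cv2) and the standard library are available. Lean on these libraries where they do the work, as an engineer would, in place of code of your own. Each camera call takes 0.05 s, during which the arm holds its last target.

TASK

The steel tee-handled pin has seized in the heavy wooden board of the glue press: work it out by twisting it back and forth while you draw it up, and put it in the shallow plywood tray. A straight pull would bring the board up with it, and the board must stay down on the glued panel.

Things in the scene. Friction and masses are not known exactly. Their poses are not given: they have to be found in the camera images.
- pin: The seized pin: steel, 72 mm tall, 350 g, the only one with a tee handle (other pegs have round knobs). Origin: centre of its foot; z up, y along the tee bar. From the foot up: shank 26 mm diameter, 0-30 mm, at first wholly in the hole; shoulder 40 mm across, 30-36; stem 18 mm, 36-54; tee bar 64 mm long, 16 mm thick (x), 54-72 mm. Bar within about 45 degrees of world y at the start.
- hole (a point): Centre of the hole's mouth in the board's top, 64 mm above the table. A bush 9 mm down holds the shank with about 34 N friction against whichever way it slides. Swings of 50 degrees (25 each side of the start), each with 4 mm rise spread evenly over the swing (no rise without turning), bring it out; turning takes 0.45 Nm: grip the bar firmly. Free after 22 mm of rise, foot clear after 30 mm.
- caul (a joint): Lift of the heavy board on two guide rods above the glued panel, m; 0 = down. Brown wood 120 x 280 x 40 mm, steel bars on its long sides; only its 1.5 kg (15 N) holds it down. The hole is 45 mm from its middle along its length; a fixed round knob, 43 mm high, stands 70 mm the other way from the middle; 12 mm rods 128 mm either side of the middle stand 16 mm above its top.
- tray: Open plywood tray, fixed, 180 (x) by 230 (y) mm, walls 8 mm thick and 30 mm high, floor 8 mm thick. Origin: centre of its underside, z up. Two pegs with round knobs, 65 mm tall, stand in it about 70 mm from the middle towards its +y end; the rest is empty. The pin may stand or lie in it.
Mind the look-alikes: they are no part of the job. What is shaped like the pin but green is not meant.

How it is judged:
By the outcome, as a careful person would: the job done as asked, in the order asked, and still so for the second after the job is handed in, with the robot touching nothing.
It also fails if it takes over 64 s, if anything falls off the work surface, if the arm or the gripper's body presses on something with over 40 N, if the wrist force passes 120 N, or if a joint passes its speed limit or range.

## Working session

There is one attempt and no reset: what is moved stays moved. The work goes in short steps, Python scripts to look and compute and a shell command to move; the robot and the scene stay as the last step left them, time stands still between calls to the robot, and variables do not carry over. Pictures are saved under pics/ and viewed, and the job is handed in when it is done.

```bash
mkdir -p pics; python3 - <<'E'
from cell import readout,cams
import cv2
o=readout.get_obs()
for k in o: print(k,o[k])
for n in("scene","top"):
    c=cams.capture(n); cv2.imwrite(f"pics/{n}0.png",c["img"][:,:,::-1])
    print(n,{k:c[k] for k in c if k!="img"})
E
```

```text
clock 0.0
q [-1.40882385  0.57650897  0.02481936  1.43790382 -0.01504117  1.12904553
 -0.0564879 ]
dq [ 7.34142677e-04  2.58703407e-05  1.41136219e-03  1.90602595e-03
 -5.16424538e-04  1.25657158e-03 -1.67574457e-03]
tau [-6.21454765e-04 -7.65748072e+01  2.24983044e+00 -2.85968632e+01
  1.51217286e-02  1.26055389e-02  2.48724825e-05]
eef_pos [0.1640927  0.65430105 0.24945912]
tcp_rot [[-9.69961684e-01  2.43257460e-01 -3.73546206e-04]
 [ 2.43257744e-01  9.69960298e-01 -1.64045628e-03]
 [-3.67282383e-05 -1.68204774e-03 -9.99998585e-01]]
contact_force [-0.41557526  0.33536986 -0.45993157]
moment [-0.01870225  0.05388229 -0.00120695]
width 0.08527921706363974
scene {'fx': 468.34926047269937, 'fy': 468.34926047269937, 'cx': 317.3684891148988, 'cy': 236.7347381585864, 'position': array([1.03034703, 0.24792605, 0.85184103]), 'rotation': array([[-0.28472156,  0.81049232, -0.51189436],
       [ 0.95849469,  0.24899115, -0.13889328],
       [ 0.01488523, -0.53019394, -0.84774573]])}
top {'fx': 475.13023610642415, 'fy': 475.13023610642415, 'cx': 320.96149963486005, 'cy': 245.90962622397143, 'position': array([0.39332609, 0.08426884, 0.94232006]), 'rotation': array([[ 0.17407927, -0.96017732,  0.2185313 ],
       [-0.98470933, -0.17122877,  0.03206631],
       [ 0.0066295 , -0.22077189, -0.97530294]])}
```

View pics/scene0.png

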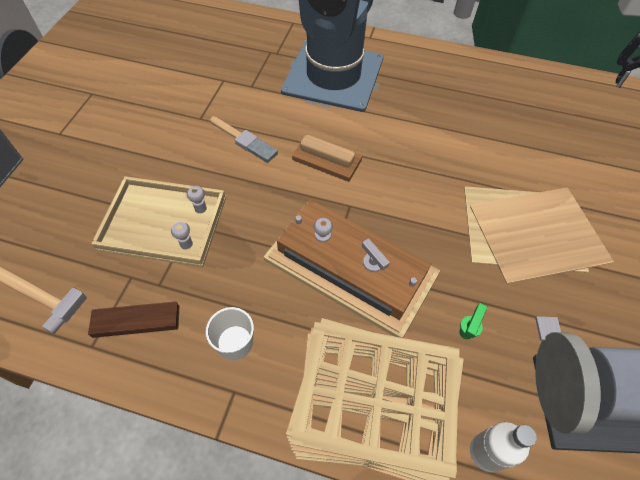

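View pics/top0.png

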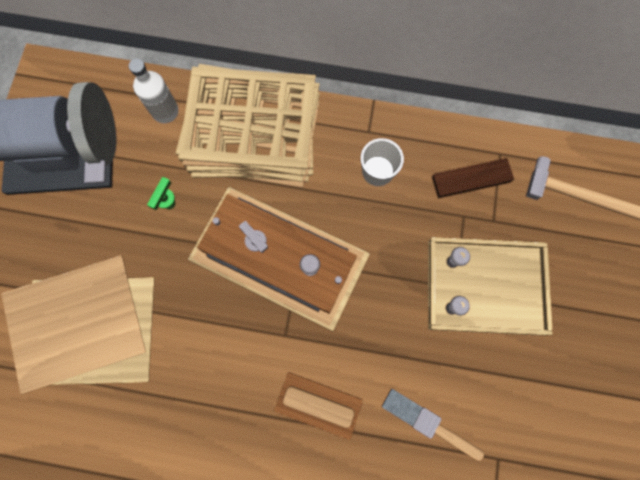

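The scene picture shows the tee pin near (375,253) and the tray near (160,220). In the top picture the pin is near (254,237), the board's rods near (215,220) and (338,280), and the tray near (490,286). I'll zoom in on the pin for exact pixels.

```bash
python3 - <<'E'
import cv2,numpy as np
a=cv2.imread("pics/scene0.png")[225:285,345:425]; b=cv2.imread("pics/top0.png")[205:265,205:285]
a=cv2.resize(a,None,fx=10,fy=10,interpolation=cv2.INTER_CUBIC);b=cv2.resize(b,None,fx=10,fy=10,interpolation=cv2.INTER_CUBIC)
cv2.imwrite("pics/za.png",a);cv2.imwrite("pics/zb.png",b)
E
```

```text
(no output)
```

View pics/za.png

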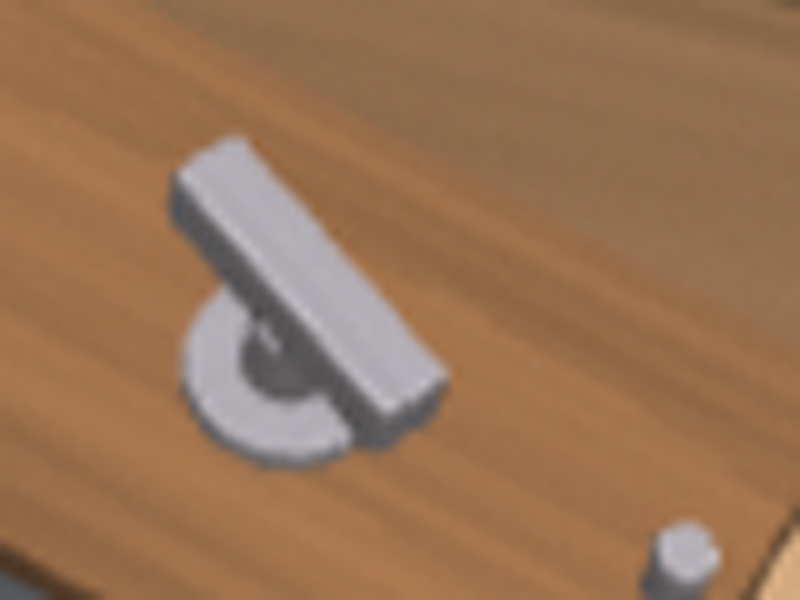

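View pics/zb.png

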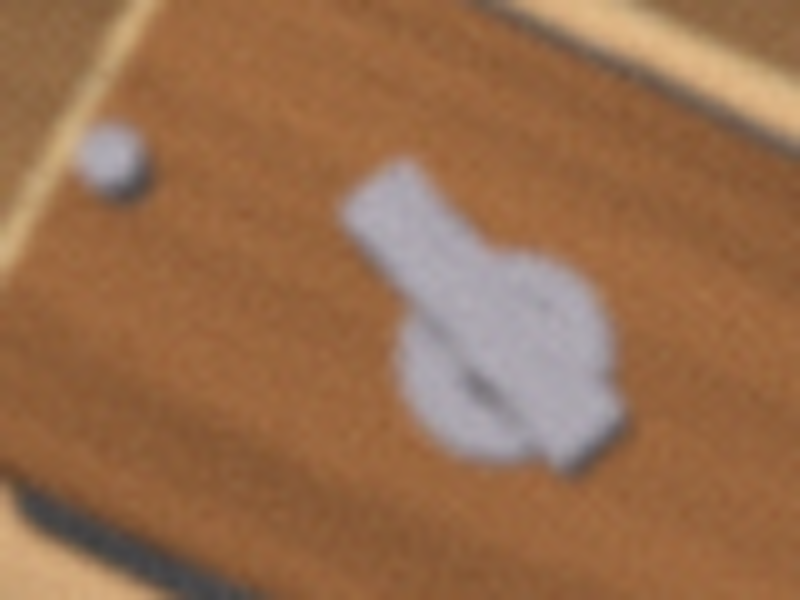

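```bash
cat > h.py <<'E'
import numpy as np
K={'scene':(468.349,468.349,317.368,236.735,[1.03034703,0.24792605,0.85184103],[[-0.28472156,0.81049232,-0.51189436],[0.95849469,0.24899115,-0.13889328],[0.01488523,-0.53019394,-0.84774573]]),
'top':(475.130,475.130,320.961,245.910,[0.39332609,0.08426884,0.94232006],[[0.17407927,-0.96017732,0.2185313],[-0.98470933,-0.17122877,0.03206631],[0.0066295,-0.22077189,-0.97530294]])}
def ray(cam,u,v,z):
    fx,fy,cx,cy,p,R=K[cam];p=np.array(p);d=np.array(R)@[(u-cx)/fx,(v-cy)/fy,1]
    return p+d*(z-p[2])/d[2]
E
python3 - <<'E'
from h import *
np.set_printoptions(precision=4,suppress=True)
def zz(c,o,pts,z):
    P=np.array([ray(c,o[0]+(x+.5)/10-.5,o[1]+(y+.5)/10-.5,z) for x,y in pts]);return P
for c,o,pts in(('scene',(345,225),[(175,175),(240,140),(447,375),(382,413)]),('top',(205,205),[(340,210),(405,160),(622,405),(570,460)])):
    P=zz(c,o,pts,.106);d=(P[2]+P[3]-P[0]-P[1])/2
    print(c,P[:,:2].tolist(),P.mean(0),np.linalg.norm(d),np.linalg.norm(P[0]-P[1]),np.degrees(np.arctan2(d[1],d[0])))
print('rods',ray('top',216,220.5,.08),ray('top',338,279.5,.08),ray('scene',413.5,280,.08),ray('scene',298.5,218,.08))
print('shoulder',ray('scene',345+27.0,225+36.8,.07),ray('top',205+50.8,205+35.5,.07))
for p in[(432,238),(549,241),(551,332),(430,329)]:print('tray',ray('top',*p,.03))
for p in[(126,179),(224,187),(206,262),(95,247)]:print('trayS',ray('scene',*p,.03))
E
```

```text
scene [[0.5666938647889159, 0.20887774347185567], [0.5556141591994653, 0.2187471444536397], [0.593667123557921, 0.26641973285982096], [0.6048443118944047, 0.2567476334332535]] [0.5802 0.2377 0.106 ] 0.06110508385429671 0.01483795645256255 51.4246026675201
top [[0.5917978369090622, 0.26606472822058846], [0.6031201634226141, 0.2564019828177303], [0.5651120446405158, 0.20832808191111307], [0.5535199974952923, 0.21551341052859185]] [0.5784 0.2366 0.106 ] 0.062342764539050806 0.014885016842447217 -127.72171580252349
rods [0.6001 0.3155 0.08  ] [0.5299 0.0709 0.08  ] [0.6024 0.3178 0.08  ] [0.5331 0.073  0.08  ]
shoulder [0.5817 0.2356 0.07  ] [0.5775 0.2357 0.07  ]
tray [ 0.6521 -0.0993  0.03  ]
tray [ 0.6868 -0.3285  0.03  ]
tray [ 0.5095 -0.3445  0.03  ]
tray [ 0.4749 -0.1175  0.03  ]
trayS [ 0.5139 -0.3371  0.03  ]
trayS [ 0.4705 -0.1208  0.03  ]
trayS [ 0.6563 -0.0821  0.03  ]
trayS [ 0.6899 -0.3103  0.03  ]
```

```bash
R="-0.97 -0.58 0 0 0 0 1"; python3 -m crank '-0.97 -0.58 0 0 0 0 1;-0.97 -0.58 0 0 0 0 1;-0.97 -0.58 0 0 0 0 1;-0.97 -0.58 0 0 0 0 1;-0.97 -0.58 0 0 0 0 1' 100
```

```text
clock: 0.52
eef_pos: [0.2448, 0.5738, 0.2499]
tcp_rot: [[-0.97, 0.243, -0.0], [0.243, 0.97, -0.001], [0.0, -0.001, -1.0]]
contact_force: [0.5, -0.1, -0.8]
width: 0.0855
```

```bash
python3 -m crank '-0.97 -0.58 0 0 0 0 1;-0.97 -0.58 0 0 0 0 1;-0.97 -0.58 0 0 0 0 1;-0.97 -0.58 0 0 0 0 1;-0.97 -0.58 0 0 0 0 1' 
python3 -m crank '-0.97 -0.58 0 0 0 0 1;-0.97 -0.58 0 0 0 0 1;-0.97 -0.58 0 0 0 0 1;-0.97 -0.58 0 0 0 0 1;-0.97 -0.58 0 0 0 0 1'
python3 -m crank '-0.97 -0.58 0 0 0 0 1;-0.97 -0.58 0 0 0 0 1;-0.97 -0.58 0 0 0 0 1;-0.97 -0.58 0 0 0 0 1;-0.97 -0.58 0 0 0 0 1'
python3 -m crank '-0.97 -0.58 0 0 0 0 1;-0.97 -0.58 0 0 0 0 1;-0.97 -0.58 0 0 0 0 1;-0.97 -0.58 0 0 0 0 1;-0.97 -0.58 0 0 0 0 1'
for i in 1; do python3 -m crank '0 0 0 0 0 1 1;0 0 0 0 0 1 1;0 0 0 0 0 1 1;0 0 0 0 0 1 1;0 0 0 0 0 1 1'; done
python3 -m crank '0 0 0 0 0 1 1;0 0 0 0 0 1 1;0 0 0 0 0 1 1;0 0 0 0 0 1 1;0 0 0 0 0 1 1'
python3 -m crank '0 0 0 0 0 1 1;0 0 0 0 0 1 1;0 0 0 0 0 1 1;0 0 0 0 0 1 1;0 0 0 0 0 1 1'
python3 -m crank '0 0 0 0 0 1 1;0 0 0 0 0 1 1;0 0 0 0 0 1 1;0 0 0 0 0 1 1;0 0 0 0 0 0 1'
```

```text
clock: 0.93
eef_pos: [0.3248, 0.4939, 0.25]
tcp_rot: [[-0.97, 0.243, -0.0], [0.243, 0.97, -0.001], [0.0, -0.001, -1.0]]
contact_force: [0.4, 0.0, -0.0]
width: 0.0855
clock: 1.35
eef_pos: [0.4047, 0.4141, 0.25]
tcp_rot: [[-0.97, 0.243, -0.0], [0.243, 0.97, -0.001], [0.0, -0.001, -1.0]]
contact_force: [-0.1, -0.2, -0.1]
width: 0.0856
clock: 1.77
eef_pos: [0.4847, 0.3343, 0.25]
tcp_rot: [[-0.97, 0.243, -0.001], [0.243, 0.97, -0.0], [0.0, -0.001, -1.0]]
contact_force: [-0.7, 0.9, 0.1]
width: 0.0854
clock: 2.18
eef_pos: [0.5646, 0.2544, 0.2499]
tcp_rot: [[-0.97, 0.243, -0.001], [0.243, 0.97, -0.0], [0.001, -0.001, -1.0]]
contact_force: [0.5, -0.4, 0.1]
width: 0.0854
clock: 2.6
eef_pos: [0.5639, 0.2552, 0.2499]
tcp_rot: [[-0.715, 0.7, -0.001], [0.7, 0.715, -0.0], [0.0, -0.001, -1.0]]
contact_force: [-0.0, 0.4, -0.9]
width: 0.0855
clock: 3.02
eef_pos: [0.5638, 0.2554, 0.2499]
tcp_rot: [[-0.269, 0.963, -0.001], [0.963, 0.269, -0.0], [-0.0, -0.001, -1.0]]
contact_force: [0.6, -0.1, 0.4]
width: 0.0853
clock: 3.43
eef_pos: [0.5638, 0.2554, 0.2499]
tcp_rot: [[0.248, 0.969, -0.001], [0.969, -0.248, -0.0], [-0.001, -0.001, -1.0]]
contact_force: [-0.1, 0.6, 1.1]
width: 0.0856
clock: 3.85
eef_pos: [0.5638, 0.2556, 0.2498]
tcp_rot: [[0.62, 0.784, -0.001], [0.784, -0.62, -0.001], [-0.001, -0.0, -1.0]]
contact_force: [-0.2, -0.4, 0.0]
width: 0.0858
```

```bash
cat >> h.py <<'E'
def delta(target,yaw):
    from cell import readout
    o=readout.get_obs();R=np.array(o['tcp_rot'])
    a=np.degrees(np.arctan2(R[1,0],R[0,0]))
    print('t',round(o['clock'],2),'pos',np.round(o['eef_pos'],4),'yaw',round(a,2),'q',np.round(o['q'],2),'F',np.round(o['contact_force'],1),'M',np.round(o['moment'],2))
    print('shift units',np.round(R.T@(np.array(target)-o['eef_pos'])/.02,3),'rz units',round(-((yaw-a+180)%360-180)/6,3))
E
python3 -c "
from h import *;delta([.579,.2373,.097],51.8)"
```

```text
t 3.85 pos [0.5638 0.2556 0.2498] yaw 51.66 q [-0.88  0.56  0.63  1.61 -0.36  1.09 -0.82] F [-0.2 -0.4  0. ] M [-0.05 -0.01  0.04]
shift units [-0.239  1.168  7.639] rz units -0.024
```

```bash
python3 -m crank '-0.12 0.58 0 0 0 0 1;-0.12 0.59 0 0 0 0 1;0 0 1 0 0 0 1;0 0 1 0 0 0 1;0 0 1 0 0 0 1'
python3 -m crank '0 0 1 0 0 0 1;0 0 1 0 0 0 1;0 0 1 0 0 0 1;0 0 0.8 0 0 0 1;0 0 0 0 0 0 1'
python3 - <<'E'
from h import *
delta([.579,.2373,.097],51.8)
from cell import cams
import cv2
for n,y,x in(('scene',180,290),('top',170,175)):
    im=cams.capture(n)["img"][y:y+120,x:x+160,::-1]; cv2.imwrite(f"pics/{n}1.png",cv2.resize(im,None,fx=4,fy=4,interpolation=cv2.INTER_CUBIC))
E
```

```text
clock: 4.27
eef_pos: [0.5808, 0.2353, 0.19]
tcp_rot: [[0.616, 0.788, 0.001], [0.788, -0.616, 0.0], [0.001, 0.001, -1.0]]
contact_force: [-0.0, 1.0, 0.3]
width: 0.0855
clock: 4.68
eef_pos: [0.5787, 0.2353, 0.1112]
tcp_rot: [[0.616, 0.788, -0.004], [0.788, -0.616, -0.002], [-0.004, -0.002, -1.0]]
contact_force: [-0.7, 0.1, 0.2]
width: 0.0855
t 4.68 pos [0.5787 0.2353 0.1112] yaw 51.97 q [-0.78  0.71  0.53  1.74 -0.47  0.82 -0.69] F [-0.7  0.1  0.2] M [-0.01  0.07 -0.04]
shift units [ 0.09  -0.05   0.712] rz units 0.029
```

View pics/scene1.png

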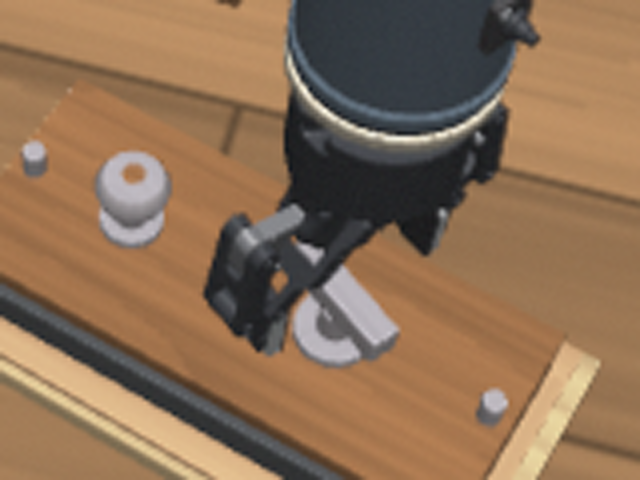

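View pics/top1.png

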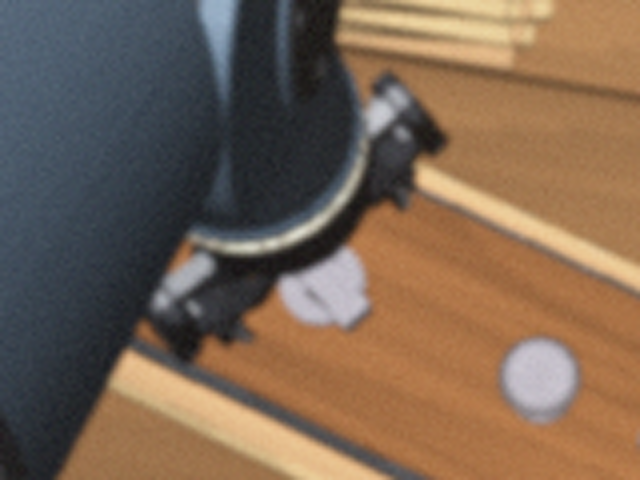

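In both views the jaws straddle the bar. I'll descend the last 14 mm and close.

```bash
python3 -m crank '0.09 -0.05 0.35 0 0 0 1;0 0 0.35 0 0 0 1;0 0 0 0 0 0 1;0 0 0 0 0 0 0.4;0 0 0 0 0 0 0.4' 120
python3 -c "
from h import *;delta([.579,.2373,.097],51.8)"
python3 -m crank '0 0 0 0 0 0 0.25;0 0 0 0 0 0 0.25;0 0 0 0 0 0 0;0 0 0 0 0 0 0;0 0 0 0 0 0 0'
python3 -m crank '0 0 0 0 0 0 0;0 0 0 0 0 0 0;0 0 0 0 0 0 0;0 0 0 0 0 0 0'
python3 -c "
from h import *;delta([.579,.2373,.097],51.8)"
```

```text
clock: 5.2
eef_pos: [0.58, 0.2393, 0.1006]
tcp_rot: [[0.617, 0.787, 0.0], [0.787, -0.617, 0.0], [0.0, 0.0, -1.0]]
contact_force: [-0.5, 0.8, -1.3]
width: 0.064
t 5.2 pos [0.58   0.2393 0.1006] yaw 51.93 q [-0.77  0.73  0.52  1.75 -0.48  0.8  -0.68] F [-0.5  0.8 -1.3] M [ 0.   -0.   -0.06]
shift units [-0.109  0.021  0.179] rz units 0.022
clock: 5.62
eef_pos: [0.5798, 0.2394, 0.1008]
tcp_rot: [[0.617, 0.787, 0.0], [0.787, -0.617, 0.001], [0.0, -0.0, -1.0]]
contact_force: [-2.0, 1.1, 4.8]
width: 0.0137
clock: 5.95
eef_pos: [0.5798, 0.2394, 0.1008]
tcp_rot: [[0.617, 0.787, 0.0], [0.787, -0.617, 0.001], [0.0, -0.0, -1.0]]
contact_force: [-3.0, -0.7, 5.7]
width: 0.014
t 5.95 pos [0.5798 0.2394 0.1008] yaw 51.91 q [-0.77  0.73  0.52  1.75 -0.48  0.8  -0.68] F [-3.  -0.7  5.7] M [-0.01  0.44 -0.08]
shift units [-0.108  0.033  0.188] rz units 0.019
```

TCP settled about 2 mm off along the bar and 4 mm high, so I'll reopen and re-centre before gripping.

```bash
python3 -m crank '0 0 0 0 0 0 0.4;0 0 0 0 0 0 0.4;0 0 0 0 0 0 0.4;-0.11 0.03 0.17 0 0 0 0.4;0 0 0 0 0 0 0.4' 120
python3 -m crank '0 0 0 0 0 0 0.4;0 0 0 0 0 0 0.4'
python3 -c "
from h import *;delta([.579,.2373,.097],51.8)"
```

```text
clock: 6.37
eef_pos: [0.5786, 0.2366, 0.0963]
tcp_rot: [[0.617, 0.787, -0.001], [0.787, -0.617, -0.001], [-0.001, -0.0, -1.0]]
contact_force: [-0.7, 0.4, -0.3]
width: 0.0342
clock: 6.53
eef_pos: [0.579, 0.237, 0.0968]
tcp_rot: [[0.617, 0.787, -0.0], [0.787, -0.617, -0.0], [-0.0, -0.0, -1.0]]
contact_force: [0.4, 0.4, -0.5]
width: 0.0343
t 6.53 pos [0.579  0.237  0.0968] yaw 51.91 q [-0.77  0.73  0.52  1.76 -0.48  0.79 -0.68] F [ 0.4  0.4 -0.5] M [ 0.04 -0.    0.04]
shift units [ 0.011 -0.007 -0.011] rz units 0.019
```

```bash
python3 -m crank '0 0 0 0 0 0 0;0 0 0 0 0 0 0;0 0 0 0 0 0 0;0 0 0 0 0 0 0;0 0 0 0 0 0 0'
python3 -c "
from h import *;delta([.579,.2373,.097],51.8)"
```

```text
clock: 6.95
eef_pos: [0.5785, 0.2376, 0.0972]
tcp_rot: [[0.617, 0.787, -0.001], [0.787, -0.617, 0.001], [0.0, -0.001, -1.0]]
contact_force: [-3.0, 0.7, 5.6]
width: 0.0139
t 6.95 pos [0.5785 0.2376 0.0972] yaw 51.93 q [-0.77  0.73  0.52  1.76 -0.49  0.79 -0.68] F [-3.   0.7  5.6] M [ 0.18  0.67 -0.12]
shift units [0.003 0.027 0.012] rz units 0.021
```

```bash
python3 -m crank '0 0 -0.02 0 0 0.8 0;0 0 -0.02 0 0 0.8 0;0 0 -0.02 0 0 0.8 0'
python3 -c "
from h import *;delta([.579,.2373,.097],51.8)"
python3 -m crank '0 0 -0.02 0 0 0.8 0;0 0 -0.02 0 0 0.8 0'
python3 -c "
from h import *;delta([.579,.2373,.097],51.8)"
```

```text
clock: 7.2
eef_pos: [0.5785, 0.2373, 0.0976]
tcp_rot: [[0.795, 0.606, -0.001], [0.606, -0.795, -0.0], [-0.001, -0.001, -1.0]]
contact_force: [-0.1, 1.4, -5.0]
width: 0.0145
t 7.2 pos [0.5785 0.2373 0.0976] yaw 37.31 q [-0.81  0.75  0.59  1.76 -0.55  0.81 -0.87] F [-0.1  1.4 -5. ] M [ 0.31 -0.09  0.16]
shift units [0.023 0.015 0.031] rz units -2.414
clock: 7.37
eef_pos: [0.5785, 0.2372, 0.0981]
tcp_rot: [[0.885, 0.465, -0.001], [0.465, -0.885, -0.001], [-0.001, 0.0, -1.0]]
contact_force: [0.7, -0.2, -7.7]
width: 0.0135
t 7.37 pos [0.5785 0.2372 0.0981] yaw 27.71 q [-0.84  0.76  0.64  1.76 -0.59  0.83 -1.  ] F [ 0.7 -0.2 -7.7] M [-0.22 -0.04  0.19]
shift units [0.028 0.006 0.056] rz units -4.014
```

```bash
python3 -m crank '0 0 -0.02 0 0 -0.8 0;0 0 -0.02 0 0 -0.8 0;0 0 -0.02 0 0 -0.8 0;0 0 -0.02 0 0 -0.8 0;0 0 -0.02 0 0 -0.8 0'
python3 -c "
from h import *;delta([.579,.2373,.097],51.8)"
python3 -m crank '0 0 -0.02 0 0 -0.8 0;0 0 -0.02 0 0 -0.8 0;0 0 -0.02 0 0 -0.8 0;0 0 -0.02 0 0 -0.8 0;0 0 -0.02 0 0 -0.8 0'
python3 - <<'E'
from h import *
delta([.579,.2373,.097],51.8)
from cell import cams
import cv2
for n,y,x in(('scene',180,290),('top',170,175)):
    im=cams.capture(n)["img"][y:y+120,x:x+160,::-1]; cv2.imwrite(f"pics/{n}2.png",cv2.resize(im,None,fx=4,fy=4,interpolation=cv2.INTER_CUBIC))
E
```

```text
clock: 7.78
eef_pos: [0.5778, 0.2373, 0.0996]
tcp_rot: [[0.613, 0.79, -0.003], [0.79, -0.613, -0.001], [-0.002, -0.002, -1.0]]
contact_force: [-1.1, 2.1, -9.0]
width: 0.014
t 7.78 pos [0.5778 0.2373 0.0996] yaw 52.17 q [-0.77  0.73  0.52  1.75 -0.48  0.8  -0.68] F [-1.1  2.1 -9. ] M [ 0.5   0.3  -0.05]
shift units [0.037 0.048 0.131] rz units 0.061
clock: 8.2
eef_pos: [0.5775, 0.2371, 0.1014]
tcp_rot: [[0.239, 0.971, -0.003], [0.971, -0.239, -0.001], [-0.002, -0.003, -1.0]]
contact_force: [-0.5, 1.3, -9.4]
width: 0.0139
t 8.2 pos [0.5775 0.2371 0.1014] yaw 76.16 q [-0.71  0.7   0.4   1.75 -0.37  0.77 -0.36] F [-0.5  1.3 -9.4] M [ 0.52  0.12 -0.09]
shift units [0.027 0.072 0.221] rz units 4.06
```

View pics/scene2.png

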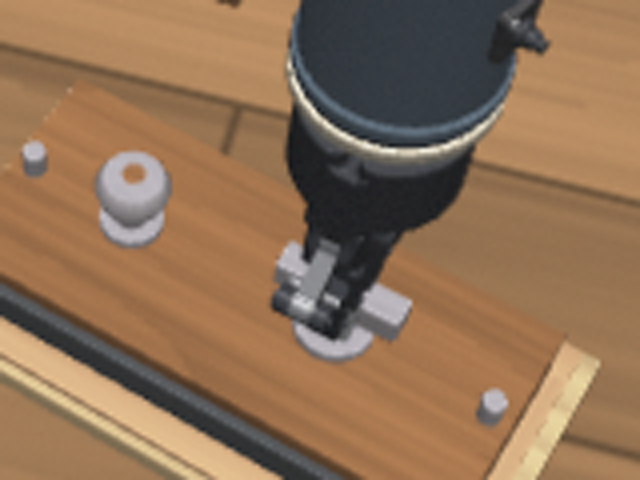

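The bar turned with the jaws, the board and rods are unmoved, and Fz is about −9 N. I'll carry on.

```bash
python3 -m crank '0 0 -0.02 0 0 0.8 0;0 0 -0.02 0 0 0.8 0;0 0 -0.02 0 0 0.8 0;0 0 -0.02 0 0 0.8 0;0 0 -0.02 0 0 0.8 0' |grep force
python3 -m crank '0 0 -0.02 0 0 0.8 0;0 0 -0.02 0 0 0.8 0;0 0 -0.02 0 0 0.8 0;0 0 -0.02 0 0 0.8 0;0 0 -0.02 0 0 0.8 0'|grep force
python3 -c "
from h import *;delta([.579,.2373,.097],51.8)"
python3 -m crank '0 0 -0.02 0 0 -0.8 0;0 0 -0.02 0 0 -0.8 0;0 0 -0.02 0 0 -0.8 0;0 0 -0.02 0 0 -0.8 0;0 0 -0.02 0 0 -0.8 0'|grep force
python3 -m crank '0 0 -0.02 0 0 -0.8 0;0 0 -0.02 0 0 -0.8 0;0 0 -0.02 0 0 -0.8 0;0 0 -0.02 0 0 -0.8 0;0 0 -0.02 0 0 -0.8 0'|grep force
python3 - <<'E'
from h import *
delta([.579,.2373,.097],51.8)
from cell import cams
import cv2
for n,y,x in(('scene',180,290),('top',170,175)):
    im=cams.capture(n)["img"][y:y+120,x:x+160,::-1]; cv2.imwrite(f"pics/{n}3.png",cv2.resize(im,None,fx=4,fy=4,interpolation=cv2.INTER_CUBIC))
E
```

```text
contact_force: [-0.7, 1.9, -11.1]
contact_force: [1.3, -0.9, -10.4]
t 9.13 pos [0.5784 0.2371 0.1061] yaw 27.53 q [-0.84  0.75  0.65  1.75 -0.58  0.84 -1.01] F [  1.3  -0.9 -10.4] M [-0.43 -0.38  0.24]
shift units [0.031 0.005 0.453] rz units -4.046
contact_force: [-0.5, 0.3, -10.8]
contact_force: [-2.2, -1.1, -10.4]
t 9.97 pos [0.578  0.237  0.1099] yaw 75.96 q [-0.71  0.69  0.41  1.74 -0.37  0.79 -0.37] F [ -2.2  -1.1 -10.4] M [-0.25  0.49 -0.18]
shift units [0.028 0.045 0.645] rz units 4.026
```

View pics/scene3.png

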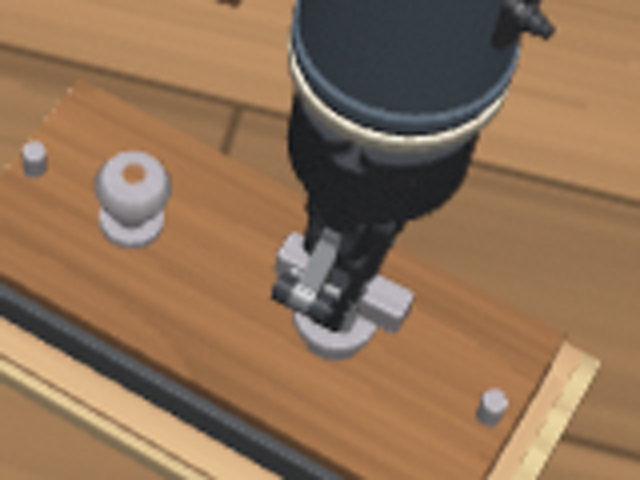

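The board hasn't shifted and the shoulder has risen clear of it. Three more swings.

```bash
python3 -m crank '0 0 -0.02 0 0 0.8 0;0 0 -0.02 0 0 0.8 0;0 0 -0.02 0 0 0.8 0;0 0 -0.02 0 0 0.8 0;0 0 -0.02 0 0 0.8 0' |grep force
python3 -m crank '0 0 -0.02 0 0 0.8 0;0 0 -0.02 0 0 0.8 0;0 0 -0.02 0 0 0.8 0;0 0 -0.02 0 0 0.8 0;0 0 -0.02 0 0 0.8 0'|grep force
python3 -c "
from h import *;delta([.579,.2373,.097],51.8)"
python3 -m crank '0 0 -0.02 0 0 -0.8 0;0 0 -0.02 0 0 -0.8 0;0 0 -0.02 0 0 -0.8 0;0 0 -0.02 0 0 -0.8 0;0 0 -0.02 0 0 -0.8 0'|grep force
python3 -m crank '0 0 -0.02 0 0 -0.8 0;0 0 -0.02 0 0 -0.8 0;0 0 -0.02 0 0 -0.8 0;0 0 -0.02 0 0 -0.8 0;0 0 -0.02 0 0 -0.8 0'|grep force
python3 - <<'E'
from h import *
delta([.579,.2373,.097],51.8)
from cell import cams
import cv2
for n,y,x in(('scene',180,290),('top',170,175)):
    im=cams.capture(n)["img"][y:y+120,x:x+160,::-1]; cv2.imwrite(f"pics/{n}4.png",cv2.resize(im,None,fx=4,fy=4,interpolation=cv2.INTER_CUBIC))
E
```

```text
contact_force: [1.0, -1.2, -11.6]
contact_force: [0.3, 0.6, -10.3]
t 10.9 pos [0.5788 0.2373 0.1144] yaw 27.41 q [-0.85  0.74  0.66  1.74 -0.58  0.86 -1.02] F [  0.3   0.6 -10.3] M [0.23 0.15 0.15]
shift units [0.011 0.003 0.872] rz units -4.065
contact_force: [-0.3, 0.4, -10.9]
contact_force: [0.5, 0.3, -9.8]
t 11.73 pos [0.5785 0.2369 0.1183] yaw 75.83 q [-0.72  0.68  0.42  1.74 -0.36  0.81 -0.37] F [ 0.5  0.3 -9.8] M [ 0.28  0.01 -0.17]
shift units [0.025 0.02  1.063] rz units 4.004
```

View pics/scene4.png

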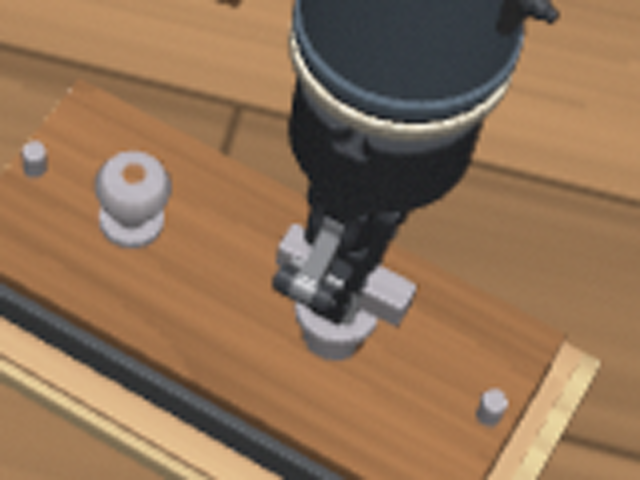

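```bash
python3 -m crank '0 0 -0.02 0 0 0.8 0;0 0 -0.02 0 0 0.8 0;0 0 -0.02 0 0 0.8 0;0 0 -0.02 0 0 0.8 0;0 0 -0.02 0 0 0.8 0' |grep force
python3 -m crank '0 0 -0.02 0 0 0.8 0;0 0 -0.02 0 0 0.8 0;0 0 -0.02 0 0 0.8 0;0 0 -0.02 0 0 0.8 0;0 0 -0.02 0 0 0.8 0'|grep force
python3 -c "
from h import *;delta([.579,.2373,.097],51.8)"
python3 -m crank '0 0 -0.02 0 0 -0.8 0;0 0 -0.02 0 0 -0.8 0;0 0 -0.02 0 0 -0.8 0;0 0 -0.02 0 0 -0.8 0;0 0 -0.02 0 0 -0.8 0'|grep force
python3 -c "
from h import *;delta([.579,.2373,.097],51.8)"
```

```text
contact_force: [-1.7, 1.7, -3.0]
contact_force: [0.5, -0.2, -4.0]
t 12.67 pos [0.5798 0.2374 0.1237] yaw 27.32 q [-0.85  0.73  0.67  1.74 -0.57  0.87 -1.03] F [ 0.5 -0.2 -4. ] M [-0.02  0.07 -0.03]
shift units [-0.041 -0.013  1.333] rz units -4.08
contact_force: [-0.2, -0.2, -2.7]
t 13.08 pos [0.5797 0.2374 0.1256] yaw 51.78 q [-0.79  0.7   0.55  1.73 -0.46  0.84 -0.7 ] F [-0.2 -0.2 -2.7] M [ 0.03 -0.01 -0.02]
shift units [-0.027 -0.028  1.43 ] rz units -0.003
```

Free: Fz is now only the pin's weight. I'll lift straight up.

```bash
python3 -m crank '0 0 -0.4 0 0 0 0;0 0 -0.4 0 0 0 0;0 0 -0.6 0 0 0 0;0 0 -0.8 0 0 0 0;0 0 -0.8 0 0 0 0'
python3 -m crank '0 0 -0.8 0 0 0 0;0 0 -0.8 0 0 0 0;0 0 -0.8 0 0 0 0;0 0 -0.4 0 0 0 0;0 0 0 0 0 0 0'
python3 - <<'E'
from h import *
delta([.5865,-.247,.24],51.8)
from cell import cams
import cv2
im=cams.capture('scene')["img"][130:310,230:470,::-1]; cv2.imwrite(f"pics/scene5.png",cv2.resize(im,None,fx=3,fy=3,interpolation=cv2.INTER_CUBIC))
E
```

```text
clock: 13.5
eef_pos: [0.5792, 0.2372, 0.1867]
tcp_rot: [[0.62, 0.785, 0.001], [0.785, -0.62, 0.0], [0.0, 0.0, -1.0]]
contact_force: [0.1, 0.9, -3.1]
width: 0.014
clock: 13.92
eef_pos: [0.5801, 0.2373, 0.2437]
tcp_rot: [[0.619, 0.786, 0.004], [0.786, -0.619, 0.002], [0.004, 0.002, -1.0]]
contact_force: [1.2, -0.1, -2.9]
width: 0.0138
t 13.92 pos [0.5801 0.2373 0.2437] yaw 51.78 q [-0.84  0.58  0.63  1.6  -0.37  1.08 -0.78] F [ 1.2 -0.1 -2.9] M [ 0.01 -0.01  0.  ]
shift units [-18.825  15.233   0.144] rz units -0.003
```

View pics/scene5.png

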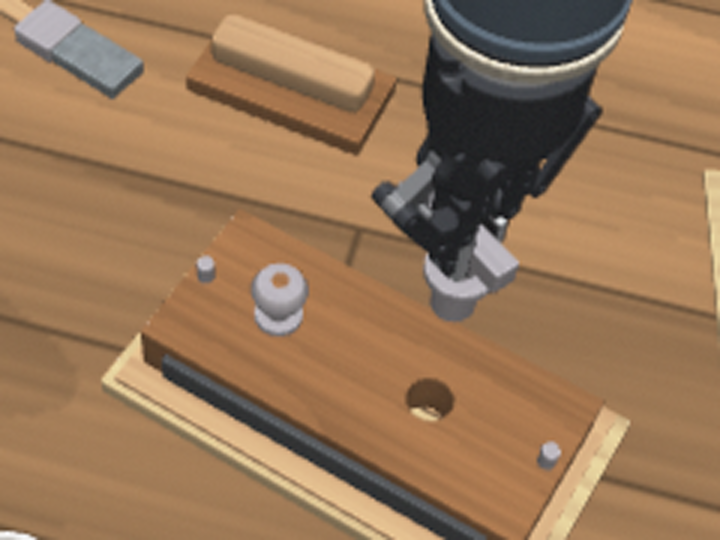

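The pin is out and hangs in the jaws, the hole at about (430,400) in this crop is empty, and the board is down. Next I carry it to the tray.

```bash
python3 -m crank '-0.3 0.24 0 0 0 0 0;-0.6 0.48 0 0 0 0 0;-0.75 0.61 0 0 0 0 0;-0.75 0.61 0 0 0 0 0;-0.75 0.61 0 0 0 0 0' |grep -v tcp
python3 -m crank '-0.75 0.61 0 0 0 0 0;-0.75 0.61 0 0 0 0 0;-0.75 0.61 0 0 0 0 0;-0.75 0.61 0 0 0 0 0;-0.75 0.61 0 0 0 0 0' |grep -v tcp
python3 -m crank '-0.75 0.61 0 0 0 0 0;-0.75 0.61 0 0 0 0 0;-0.75 0.61 0 0 0 0 0;-0.75 0.61 0 0 0 0 0;-0.75 0.61 0 0 0 0 0' |grep -v tcp
python3 -m crank '-0.75 0.61 0 0 0 0 0;-0.75 0.61 0 0 0 0 0;-0.75 0.61 0 0 0 0 0;-0.75 0.61 0 0 0 0 0;-0.75 0.61 0 0 0 0 0' |grep -v tcp
python3 -m crank '-0.75 0.61 0 0 0 0 0;-0.75 0.61 0 0 0 0 0;-0.75 0.61 0 0 0 0 0;-0.75 0.61 0 0 0 0 0;-0.6 0.48 0 0 0 0 0' |grep -v tcp
python3 -m crank '-0.4 0.32 0 0 0 0 0;0 0 0 0 0 0 0;0 0 0 0 0 0 0' |grep -v tcp
python3 - <<'E'
from h import *
delta([.5865,-.247,.071],51.8)
from cell import cams
import cv2
for n,y,x in(('scene',100,40),('top',180,380)):
    im=cams.capture(n)["img"][y:y+180,x:x+240,::-1]; cv2.imwrite(f"pics/{n}6.png",cv2.resize(im,None,fx=3,fy=3,interpolation=cv2.INTER_CUBIC))
E
```

```text
clock: 14.38
eef_pos: [0.5797, 0.1533, 0.24]
contact_force: [-1.2, -0.0, -3.5]
width: 0.0141
clock: 14.8
eef_pos: [0.5811, 0.0565, 0.2401]
contact_force: [-0.5, -0.1, -3.4]
width: 0.0139
clock: 15.22
eef_pos: [0.5826, -0.04, 0.2402]
contact_force: [0.6, 0.5, -2.3]
width: 0.0141
clock: 15.63
eef_pos: [0.5841, -0.1365, 0.2401]
contact_force: [0.3, 0.2, -3.2]
width: 0.0141
clock: 16.05
eef_pos: [0.5852, -0.2298, 0.2401]
contact_force: [-1.1, -0.7, -3.0]
width: 0.0143
clock: 16.3
eef_pos: [0.5864, -0.2374, 0.2404]
contact_force: [1.3, 0.6, -3.2]
width: 0.0142
t 16.3 pos [ 0.5864 -0.2374  0.2404] yaw 51.81 q [-0.04  0.59  0.6   1.58 -0.36  1.08 -0.02] F [ 1.3  0.6 -3.2] M [ 0.03 -0.05  0.03]
shift units [-0.37   0.312  8.468] rz units 0.002
```

View pics/scene6.png

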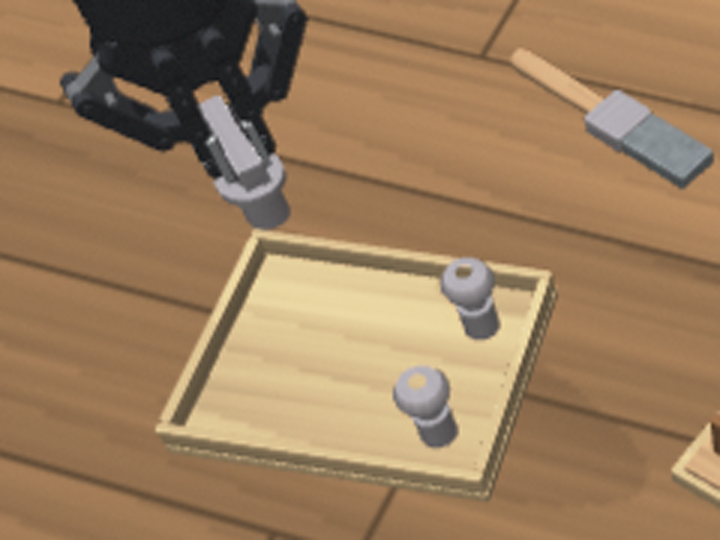

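View pics/top6.png

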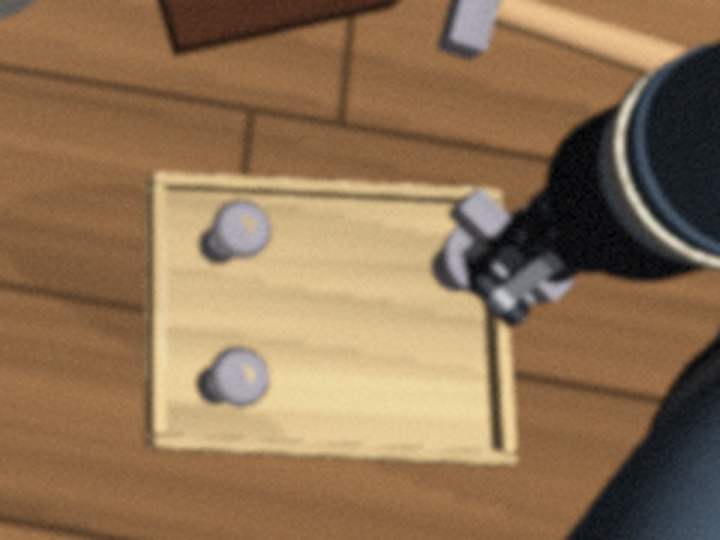

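Both pictures show the pin held upright. Parallax makes it look off to one side, but both cameras place the tray's empty middle under the TCP. I'll lower it.

```bash
python3 -c "
from h import *
for c in('scene','top'):
    fx,fy,cx,cy,p,R=K[c];v=np.array(R).T@(np.array([.5864,-.2374,.008])-p);print(c,fx*v[0]/v[2]+cx,fy*v[1]/v[2]+cy)"
python3 -m crank '0 0 1 0 0 0 0;0 0 1 0 0 0 0;0 0 1 0 0 0 0;0 0 1 0 0 0 0;0 0 1 0 0 0 0' |grep -v tcp
python3 -m crank '0 0 1 0 0 0 0;0 0 1 0 0 0 0;0 0 0.8 0 0 0 0;0 0 0.3 0 0 0 0;0 0 0 0 0 0 0' |grep -v tcp
python3 -m crank '0 0 0.1 0 0 0 0;0 0 0.1 0 0 0 0;0 0 0.05 0 0 0 0' |grep -v tcp
python3 -c "
from h import *
delta([.5865,-.247,.071],51.8)"
```

```text
scene 154.4506327549527 221.3131849068314
top 494.34641234911845 284.18011608456777
clock: 16.82
eef_pos: [0.5875, -0.2351, 0.14]
contact_force: [0.0, 0.2, -3.4]
width: 0.0141
clock: 17.23
eef_pos: [0.5867, -0.2352, 0.0775]
contact_force: [-0.7, -0.1, -2.8]
width: 0.014
clock: 17.48
eef_pos: [0.5878, -0.2369, 0.0747]
contact_force: [0.1, 0.0, -2.8]
width: 0.0137
t 17.48 pos [ 0.5878 -0.2369  0.0747] yaw 51.93 q [ 0.03  0.76  0.48  1.75 -0.49  0.75  0.09] F [ 0.1  0.  -2.8] M [ 0.   -0.05 -0.04]
shift units [-0.439  0.261  0.187] rz units 0.022
```

Pixels (154,221) and (494,284) fall in the tray's middle. Now the last few millimetres.

```bash
python3 -m crank '0 0 0 0 0 0 0;0 0 0.06 0 0 0 0;0 0 0.06 0 0 0 0;0 0 0 0 0 0 0' |grep -v tcp
python3 -m crank '0 0 0.05 0 0 0 0;0 0 0.0 0 0 0 0' |grep -v tcp
python3 -m crank '0 0 0.05 0 0 0 0;0 0 0.0 0 0 0 0' |grep -v tcp
```

```text
clock: 17.82
eef_pos: [0.5872, -0.2368, 0.0715]
contact_force: [-0.5, -0.4, -2.8]
width: 0.014
clock: 17.98
eef_pos: [0.5873, -0.2369, 0.0713]
contact_force: [-2.1, 1.3, 4.3]
width: 0.0143
clock: 18.15
eef_pos: [0.5873, -0.237, 0.0712]
contact_force: [-4.3, 3.7, 15.4]
width: 0.0142
```

```bash
python3 -m crank '0 0 -0.06 0 0 0 0;0 0 0 0 0 0 0;0 0 0 0 0 0 0.3;0 0 0 0 0 0 0.4;0 0 0 0 0 0 0.6' |grep -v tcp
python3 -m crank '0 0 0 0 0 0 0.6;0 0 0 0 0 0 0.6;0 0 -0.3 0 0 0 0.6;0 0 -0.5 0 0 0 0.6;0 0 -0.8 0 0 0 0.6' |grep -v tcp
python3 -m crank '0 0 -1 0 0 0 0.6;0 0 -1 0 0 0 0.6;0 0 -1 0 0 0 0.6;0 0 -1 0 0 0 0.6;0 0 -1 0 0 0 0.6' |grep -v tcp
python3 -m crank '0 0 -1 0 0 0 0.6;0 0 -1 0 0 0 0.6;0 0 0 0 0 0 0.6;0 0 0 0 0 0 0.6;0 0 0 0 0 0 0.6' |grep -v tcp
python3 - <<'E'
from cell import cams
import cv2
for n in('scene','top'):
    cv2.imwrite(f"pics/{n}7.png",cams.capture(n)["img"][:,:,::-1])
E
```

```text
clock: 18.57
eef_pos: [0.5873, -0.2369, 0.0707]
contact_force: [-0.4, 0.5, 0.4]
width: 0.0452
clock: 18.98
eef_pos: [0.5866, -0.2366, 0.1027]
contact_force: [0.4, -0.2, -0.2]
width: 0.0513
clock: 19.4
eef_pos: [0.5871, -0.237, 0.2048]
contact_force: [0.5, 0.2, -0.6]
width: 0.0513
clock: 19.82
eef_pos: [0.587, -0.2366, 0.2429]
contact_force: [0.9, 0.5, -0.6]
width: 0.0514
```

View pics/scene7.png

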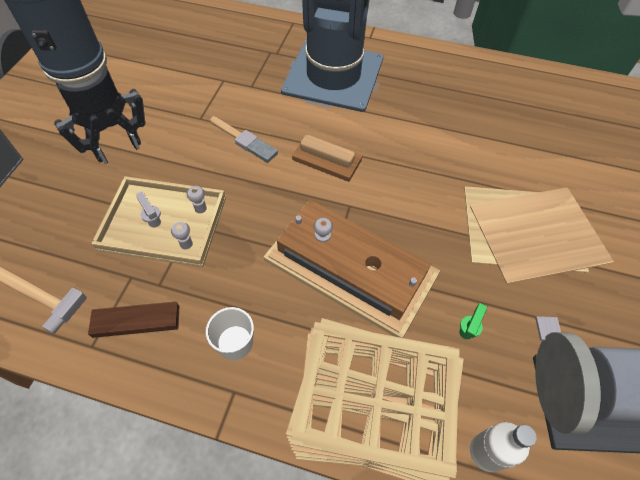

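View pics/top7.png

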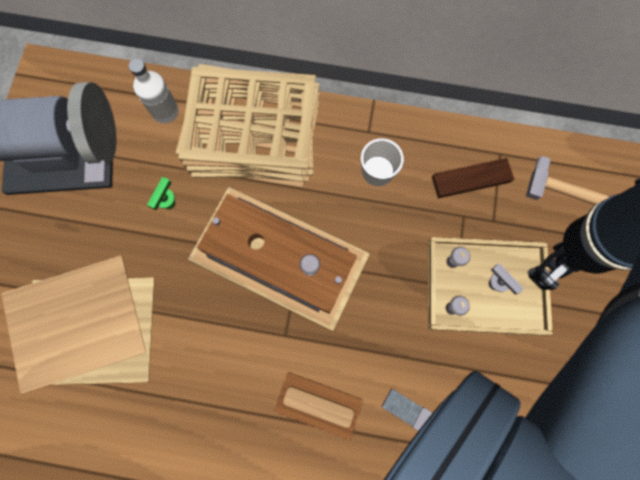

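The pin stands in the tray at (148,213) in the scene picture and (500,284) in the top one. The board is down with its hole empty at (373,263) and (257,241), and the arm is clear.

```bash
python3 -c "
from cell import workorder;print(workorder.sign_off())"
```

```text
the job is handed in; nothing more can be done
None
```

The pin is out of the board and standing upright in the empty part of the tray, and I've handed the job in. It took about 20 s of the 64 s allowed.

- **Drawing it out:** I gripped the tee bar at 120 N and twisted it in swings of about 48°, rising 4 mm each. The upward pull at the wrist read about 11.6 N at most, below the board's 15 N weight. It fell to the pin's own weight after about 22 mm of rise, and then I lifted the pin clear.
- **Placing it:** When I set it down, it pressed on the tray floor with about 15 N for a moment, so I eased off before opening the jaws.
- **Last checks:** In both final pictures the pin stands in the tray, the hole is empty, the board is in its original place and the other items look undisturbed. The gripper is clear at 0.24 m height, with no contact force beyond noise.
- **What disagreed:** My first grip was about 2 mm off along the bar and 4 mm high, so I released and gripped again before twisting. The two cameras differed by up to about 20 mm on the tray's corners, but by only about 10 mm on its centre. That was well within the room in the tray.

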